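# Sweep the punched rubber blanks into the offcut stall

## Robot

A 6-joint arm with a two-finger parallel gripper is mounted at the origin on the work surface. World frame = base frame: x ahead of the robot, y to its left, z up, the work surface at z = 0. Lengths are in m, angles in degrees, forces in N, time in s.
With the tool pointing down it reaches from about 0.275 to 0.825 m from the base axis. Payload 5.2 kg.
Tool frame: the origin (TCP) lies on the centre line of the jaws, within the pads' length; the fingertips stand 22 mm ahead of it and the grasp point (between the pads) lies 3 mm ahead of it (robot.finger_overhang is the distance from the TCP to the fingertips, in m); z points along the fingers, y is the direction in which the jaws open and shut (so a half turn about z gives the same grasp; the last joint's range is limited). The gripper opens to 93 mm and grips with 3 to 60 N. Pads are 15 mm wide; open, the fingers measure 128 mm over their backs; the gripper's body (75 mm by 188 mm) begins 65 mm behind the grasp point.
Start: joints at [-11.62, 14.817, 87.949, -0, 77.235, -11.62], TCP at [0.55, 0, 0.241] pointing down, gripper open.
Joint ranges: [-179.93, 179.93], [-52.35, 119.4], [10.71, 147.94], [-69.91, 249.91], [12.55, 155.21], [-178.61, 178.61]. Speed limits (degrees/s): [147.25, 147.25, 180, 180, 180, 180].

## Interface

Orientations are given as [roll, pitch, yaw] about the fixed x, y, z axes, in that order (R = Rz(yaw) Ry(pitch) Rx(roll)).
In Python, from workcell import robot gives the robot as it stands.
- The arm moves only by the tool move_arm, never from a script. Its argument "plan" is one flat list of numbers, 7 for each row, row after row: the shift along the tool's x, y, z in cm, then the turn, a rotation vector about the tool's x, y, z in rad, then the closure, from 0 (fully open) to 1 (shut). In form: [x, y, z, wx, wy, wz, jaw, x, y, z, wx, wy, wz, jaw, ...]. A call has 1 to 5 rows; each row shifts and turns the commanded pose from where the row before left it, along the tool's axes as they then stand; what a row does not reach is not made up. A row lasts 1/8 s, in which the tool goes at most 62.5 mm and 10.7 degrees, less where a joint would pass 70% of its speed; a pose out of reach is approached as far as the arm can. A call with a gripper value outside its range is refused whole. The fingers move at their own pace and stop on an object; the grip force is fixed at half the most. Time passes only in rows, so rows that do not move let the fingers close. It gives the time, the measured TCP pose, the force and the opening at its end, in the units of the state.
- robot.read_state(): the state, without advancing time (a new reading comes with each control period).
- robot.camera(name): name is "scene" or "side" or "wrist"; returns a dict with "color" (400x640x3 uint8, blue, green, red), "camera_matrix" (3x3 intrinsics, pixels), "k1" (the pictures are not rectified: a ray, as slopes to the right and down, at radius r is drawn at 1 + k1 r^2 times it, then the intrinsics apply), "position" and "orientation" of the camera in the world. Camera axes: x right, y down, z forward; pixel columns grow to the right and rows downward; lengths in m; the calibration is good to about 2 mm. A picture is of the moment at which its call begins. There is no depth.
- robot.close_job(): hands the job in, once; it reports no verdict.
The state is a dict: "time": time; "q": joint angles; "joint_vel": joint speeds; "effort": joint torques, N m; "position": TCP position; "eef_rot": TCP orientation; "wrist_force": force on the tool from outside, world axes, zero at the start; "moment": the same for the moment, N m; "width": finger opening in m.
Only numpy, scipy, OpenCV 4.12 (cv2) and the standard library are available. Lean on these libraries where they do the work, as an engineer would, in place of code of your own. Each camera call takes 0.05 s, during which the arm holds its last target.

## Task

On the shoemaker's bench, sweep the three red rubber blanks across the bench top with the side of the closed fingers, through the open mouth of the three-sided wooden stall, until each lies flat and wholly inside behind the mouth line. Only push them along the bench: do not grip them, press down on them from above or lift them. Leave the tin, the spool and everything else on the bench where they stand.

Things in the scene. Friction and masses are not known exactly. Their poses are not given: they have to be found in the camera images.
- stall: three-sided stall of light wood fixed to the bench, with a green-painted floor level with the bench (no sill at the mouth). Inside 170 mm wide and 130 mm deep; walls 12 mm thick and 30 mm high on both sides and at the back. Origin: on the bench, in the middle of the open mouth; the mouth line runs along its x axis (85 mm each way to the side walls), its y axis points inward to the back wall, which begins at y = 130 mm. The mouth looks roughly towards world -y
- blank1: loose red round rubber blank, diameter 36 mm, 12 mm thick, lying flat on the bench, 14 to 28 g; origin at the centre of its underside. All three blanks are alike
- blank2: loose red round rubber blank, diameter 36 mm, 12 mm thick, lying flat on the bench, 14 to 28 g; origin at the centre of its underside. All three blanks are alike
- blank3: loose red round rubber blank, diameter 36 mm, 12 mm thick, lying flat on the bench, 14 to 28 g; origin at the centre of its underside. All three blanks are alike
- tin: loose closed round tin, steel with a blue lid, diameter 58 mm, 36 mm high, standing between blanks and stall; origin at the centre of its underside. Not to be moved
- spool: loose thread spool standing upright, wood ends and yellow thread, diameter 36 mm, 42 mm high, standing between blanks and stall; origin at the centre of its underside. Not to be moved
- puck: loose black puck of wax, diameter 44 mm, 22 mm high; origin at the centre of its underside. Not to be moved
- last: loose wooden shoe last lying on its sole along its x axis (toe at +x), about 236 mm long (from -100 to +136 mm), 74 mm wide, 92 mm high; origin under its middle. Not to be moved
- hammer: loose hammer lying on the bench along its x axis, near the robot on the right. Not to be moved
- jar: loose glue jar standing, diameter 66 mm, 100 mm high; origin at the centre of its underside. Not to be moved
- awl: loose awl with a dark wooden handle, lying on the bench along its x axis. Not to be moved
Things that resemble listed ones, but are neither listed nor needed, are in the scene too. Leave any grey look-alike of the blank2 alone.

How it is judged:
By the outcome, as a careful person would: the job done as asked, in the order asked, and still so for the second after the job is handed in, with the robot touching nothing.
It also fails if it takes over 72 s, if anything falls off the work surface, if the arm or the gripper's body presses on something with over 40 N, if the wrist force passes 120 N, or if a joint passes its speed limit or range.

## Working session

There is one attempt and no reset: what is moved stays moved. The work goes in short steps, Python scripts to look and compute and a tool call to move; the robot and the scene stay as the last step left them, time stands still between calls to the robot, and variables do not carry over. Pictures are saved under pics/ and viewed, and the job is handed in when it is done.

Besides the shell and the picture viewer there is one more tool, called after "Call:" by a JSON object that holds its "method" and its "body", one argument or row to a line. move_arm: Moves the arm, as the interface text tells. Its arguments: {"type":"object","properties":{"plan":{"type":"array","items":{"type":"number"}}},"required":["plan"]}

```bash
mkdir -p pics; ls; python3 - <<'E'
from workcell import robot
import cv2
print(robot.read_state())
for n in("scene","side","wrist"):
    c=robot.camera(n); cv2.imwrite(f"pics/{n}0.png",c["color"]); print(n,c["camera_matrix"],c["k1"],c["position"],c["orientation"])
E
```

```text
pics
{'time': 0.0, 'q': array([-1.16184427e+01,  1.48606764e+01,  8.80104750e+01,  2.00883378e-03,
        7.72344738e+01, -1.16191947e+01]), 'joint_vel': array([-0.04400544,  0.03671868,  0.0089815 ,  0.01760008,  0.02105712,
        0.03180558]), 'effort': array([ 2.41929010e-04, -4.37298238e+01, -2.84004611e+01,  7.19661056e-02,
        4.11791797e-02, -1.14769305e-04]), 'position': array([5.49499126e-01, 1.49455010e-04, 2.39808585e-01]), 'eef_rot': array([-1.79896934e+02, -2.31917803e-02,  9.00002855e+01]), 'wrist_force': array([0.00779227, 0.12348262, 0.0457295 ]), 'moment': array([-0.01613954,  0.05111607,  0.00182837]), 'width': 0.09267934985583205}
scene [[445.0128246    0.         324.6471903 ]
 [  0.         445.0128246  199.19986249]
 [  0.           0.           1.        ]] 0.024220321637527187 [ 1.02627851 -0.0866566   0.80692715] [-145.24545025    0.39397531   91.19110292]
side [[519.65186725   0.         320.58564348]
 [  0.         519.65186725 208.72995472]
 [  0.           0.           1.        ]] 0.021262407724871816 [0.33796408 0.96727869 0.80426476] [-1.25164988e+02 -6.06717857e-04 -1.70101041e+02]
wrist [[293.61214836   0.         316.22042525]
 [  0.         293.61214836 200.68296416]
 [  0.           0.           1.        ]] -0.019152756341488532 [0.5502185  0.07641531 0.385302  ] [1.63908811e+02 5.43720832e-02 2.12160001e-02]
```

View pics/scene0.png

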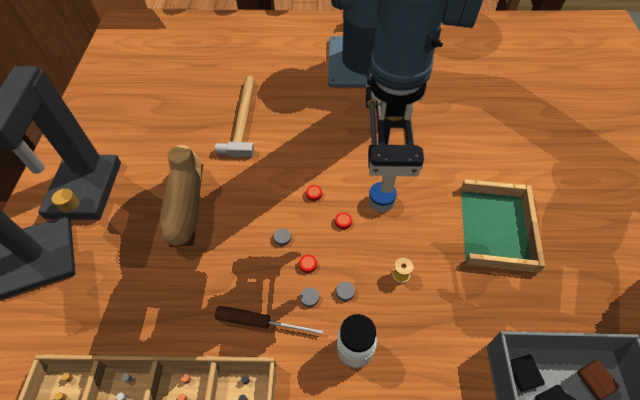

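View pics/side0.png

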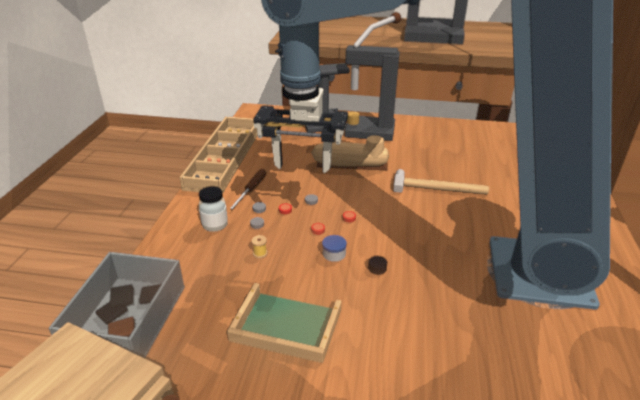

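View pics/wrist0.png

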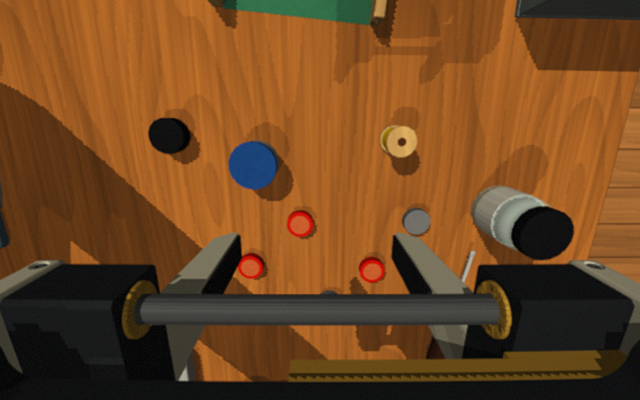

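The scene camera shows red blanks at about (314,192), (343,220) and (307,263). The tin is at (383,195), the spool at (402,268) and the stall spans 462–540 × 180–270. The wrist camera also shows the puck, at (169,135).

```bash
cat > h.py <<'E'
from workcell import robot
import cv2, numpy as np
from scipy.spatial.transform import Rotation as Ro
def unproj(c,uv,z):
    K=c["camera_matrix"]; d=((np.atleast_2d(uv)-[K[0,2],K[1,2]])/K[0,0]).astype(float)
    s=d.copy()
    for _ in range(20): s=d/(1+c["k1"]*(s**2).sum(1,keepdims=True))
    R=Ro.from_euler("xyz",c["orientation"],degrees=True).as_matrix()
    w=np.c_[s,np.ones(len(s))]@R.T; p=np.array(c["position"])
    return (p+w*((z-p[2])/w[:,2])[:,None])[:,:2]
def proj(c,P):
    P=np.atleast_2d(P).astype(float)
    R=Ro.from_euler("xyz",c["orientation"],degrees=True).as_matrix()
    q=(P-c["position"])@R; s=q[:,:2]/q[:,2:]; s=s*(1+c["k1"]*(s**2).sum(1,keepdims=True))
    K=c["camera_matrix"]; return s*K[0,0]+[K[0,2],K[1,2]]
def masks(im):
    h=cv2.cvtColor(im,cv2.COLOR_BGR2HSV); H,S,V=[h[...,i].astype(int) for i in range(3)]
    return dict(red=((H<4)|(H>174))&(S>170)&(V>90),blue=(H>100)&(H<125)&(S>150)&(V>60),
     green=(H>60)&(H<90)&(S>80), yellow=(H>20)&(H<32)&(S>90)&(V>150), black=(V<35))
Z=dict(red=.010,blue=.036,green=0,yellow=.042,black=.022)
def blobs(c,k,amin=60):
    m=masks(c["color"])[k].astype(np.uint8)
    n,l,st,ce=cv2.connectedComponentsWithStats(m)
    out=[]
    for i in range(1,n):
        if st[i,4]<amin: continue
        cs,_=cv2.findContours((l==i).astype(np.uint8),cv2.RETR_EXTERNAL,cv2.CHAIN_APPROX_NONE)
        w=unproj(c,cs[0][:,0,:],Z[k]); (cx,cy),r=cv2.minEnclosingCircle((w*1000).astype(np.float32))
        out.append((st[i,4],ce[i].round(0),np.round([cx,cy,r],0),(w.min(0)*1000).round(),(w.max(0)*1000).round(),cs[0]))
    return out
E
python3 - <<'E'
from h import *
for n in("scene","side","wrist"):
    c=robot.camera(n)
    for k in Z:
        for b in blobs(c,k): 
            if k!='black' or 12<b[2][2]<35: print(n,k,*b[:5])
    if n!="wrist":
        for b in blobs(c,"green",500): print(cv2.approxPolyDP(b[5],5,True)[:,0].tolist(), unproj(c,cv2.approxPolyDP(b[5],5,True)[:,0],0).round(3).tolist())
    s=cv2.resize(c["color"][150:300,250:570] if n=="scene" else c["color"][180:380,200:420],None,fx=2.5,fy=2.5,interpolation=2); cv2.imwrite(f"pics/z_{n}.png",s)
E
```

```text
scene red 74 [314. 193.] [ 456. -129.   19.] [ 438. -145.] [ 471. -112.]
scene red 85 [343. 221.] [526. -63.  19.] [509. -81.] [541. -47.]
scene red 107 [308. 264.] [ 628. -134.   19.] [ 610. -152.] [ 645. -117.]
scene blue 332 [381. 195.] [473.  20.  29.] [444.  -7.] [499.  47.]
scene green 3778 [494. 225.] [530. 255. 103.] [442. 183.] [604. 327.]
scene black 76 [339.   5.] [-242.  -75.   34.] [-268.  -96.] [-215.  -44.]
scene black 78 [502.   5.] [-245.  415.   28.] [-269.  400.] [-222.  432.]
scene black 86 [ 27. 141.] [ 328. -804.   32.] [ 305. -826.] [ 351. -782.]
scene black 1034 [358. 333.] [769. -38.  33.] [737. -68.] [801.  -8.]
scene black 818 [526. 373.] [829. 238.  33.] [799. 219.] [859. 266.]
scene black 321 [554. 395.] [869. 278.  32.] [848. 246.] [870. 309.]
[[462, 192], [466, 257], [478, 252], [530, 258], [521, 198]] [[0.442, 0.201], [0.604, 0.184], [0.592, 0.21], [0.603, 0.311], [0.457, 0.327]]
side black 205 [210. 195.] [ 834. -142.   34.] [ 806. -174.] [ 865. -108.]
wrist red 203 [300. 221.] [528. -64.  18.] [510. -81.] [545. -46.]
wrist red 183 [251. 264.] [ 456. -128.   19.] [ 437. -147.] [ 473. -110.]
wrist red 206 [370. 267.] [ 629. -134.   20.] [ 611. -153.] [ 646. -115.]
wrist blue 1714 [252. 165.] [474.  20.  29.] [445.  -8.] [502.  47.]
wrist green 2340 [309.   8.] [528. 202.  85.] [443. 182.] [613. 206.]
wrist black 103 [600.   9.] [864. 197.  18.] [847. 187.] [882. 202.]
wrist black 137 [629.   9.] [896. 192.  16.] [881. 187.] [912. 202.]
wrist black 1122 [169. 135.] [371.  55.  25.] [346.  34.] [396.  73.]
wrist black 145 [  3. 233.] [121. -71.  23.] [116. -94.] [127. -49.]
wrist black 205 [141. 306.] [ 298. -193.   28.] [ 282. -219.] [ 312. -168.]
wrist black 118 [431. 348.] [ 723. -260.   19.] [ 719. -279.] [ 732. -241.]
```

View pics/z_scene.png

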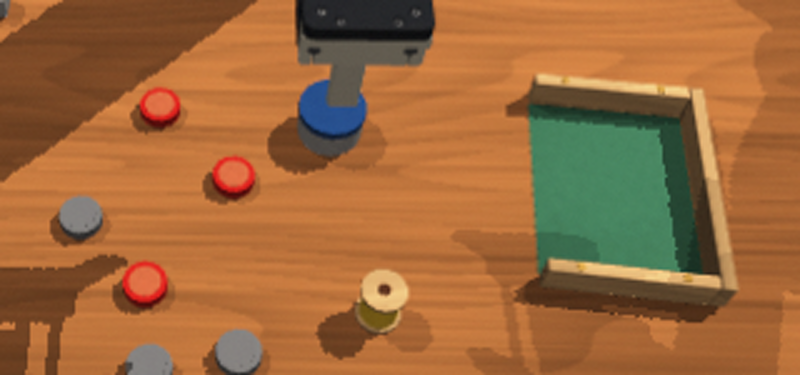

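View pics/z_side.png

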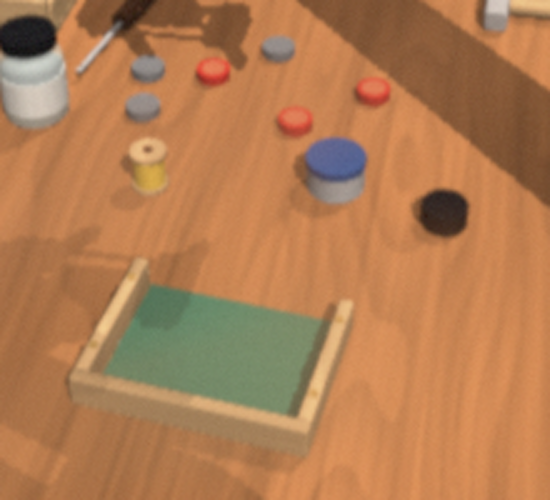

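```bash
python3 - <<'E'
from h import *
s=robot.camera("scene"); w=robot.camera("wrist")
print("spool scene",unproj(s,[250+384/2.5,150+290/2.5],.042)," wrist",unproj(w,[402,141],.042))
print("greys",unproj(s,[[250+81/2.5,150+215/2.5],[250+148/2.5,150+362/2.5],[250+239/2.5,150+350/2.5]],.012), unproj(w,[[417,222]],.012))
print("jar lid",unproj(s,[358,333],.1),unproj(w,[543,232],.1))
print("wall tops scene", unproj(s,[[250+540/2.5,150+78/2.5],[250+548/2.5,150+263/2.5],[250+732/2.5,150+290/2.5],[250+697/2.5,150+92/2.5]],.03))
print("last",unproj(s,[[182,240],[200,165]],.03), "awl",unproj(s,[[217,315],[322,331]],.01))
E
```

```text
spool scene [[0.64699736 0.04945662]]  wrist [[0.64946963 0.04882833]]
greys [[ 0.56845259 -0.18856787]
 [ 0.69537199 -0.12821821]
 [ 0.68447997 -0.05936523]] [[ 0.68728076 -0.06161809]]
jar lid [[ 0.79496701 -0.04308731]] [[ 0.79058116 -0.04057893]]
wall tops scene [[0.43486684 0.20320113]
 [0.61541844 0.18057355]
 [0.63574867 0.31591095]
 [0.44800434 0.33447626]]
last [[ 0.59118639 -0.38611028]
 [ 0.39846435 -0.38500525]] awl [[ 0.73668896 -0.29678859]
 [ 0.76313184 -0.10238834]]
```

Stall mouth centre is about (528,192) mm, and its inward axis is about (0.10, 0.995). Tin is at (473,20), spool at (648,49). Blanks are at (456,-128), (527,-63) and (628,-134). I'll push the middle one first.

Call:
{"method": "move_arm", "body": {
  "plan": [-5, -1.3, 0, 0, 0, 0, 1, -5, -1.3, 0, 0, 0, 0.07, 1, 0, 0, 5.5, 0, 0, 0, 1, 0, 0, 5.5, 0, 0, 0, 1, 0, 0, 5.5, 0, 0, 0, 1]
}}

```text
time: 1.02
position: [0.5241, -0.1004, 0.0745]
eef_rot: [179.9, 0.0, 85.9]
wrist_force: [0.6, 0.2, -0.5]
width: 0.0478
```

Call:
{"method": "move_arm", "body": {
  "plan": [0, 0, 0, 0, 0, 0, 1, 0, 0, 0, 0, 0, 0, 1, 0, 0, 0, 0, 0, 0, 1]
}}

```text
time: 1.4
position: [0.5259, -0.1007, 0.0783]
eef_rot: [179.7, 0.1, 86.0]
wrist_force: [-0.3, 0.0, 0.6]
width: 0.0177
```

Call:
{"method": "move_arm", "body": {
  "plan": [0, 0, 2.5, 0, 0, 0, 1, 0, 0, 2.5, 0, 0, 0, 1, 0, 0, 0, 0, 0, 0, 1, 0, 0, 0, 0, 0, 0, 1]
}}

```text
time: 1.9
position: [0.5252, -0.1004, 0.0274]
eef_rot: [179.8, 0.1, 86.0]
wrist_force: [0.3, -0.1, -0.0]
width: 0.0007
```

```bash
python3 - <<'E'
from h import *
for n in("scene","wrist"):
    c=robot.camera(n); cv2.imwrite(f"pics/{n}1.png",c["color"])
    for b in blobs(c,"red",30): print(n,*b[:3])
s=robot.read_state();print(s["position"],s["width"],s["wrist_force"])
E
```

```text
scene 55 [346. 221.] [526. -62.  19.]
scene 109 [308. 264.] [ 628. -135.   19.]
wrist 1272 [314. 187.] [527. -65.  18.]
wrist 1075 [475. 272.] [ 628. -132.   21.]
wrist 367 [197. 277.] [ 450. -117.   16.]
[ 0.52520543 -0.10041481  0.02732207] 0.0005003996043047012 [-0.76599149  0.12129634 -0.04140361]
```

View pics/wrist1.png

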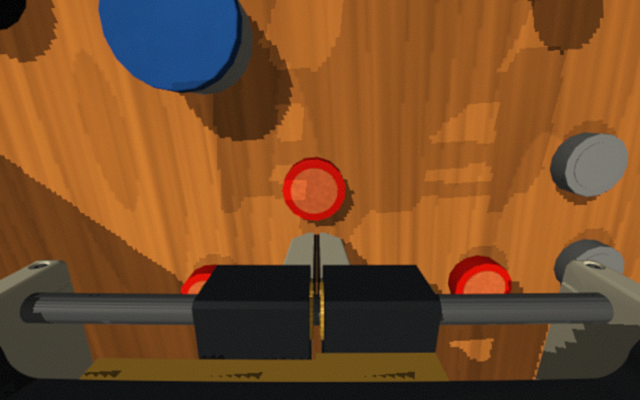

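View pics/scene1.png

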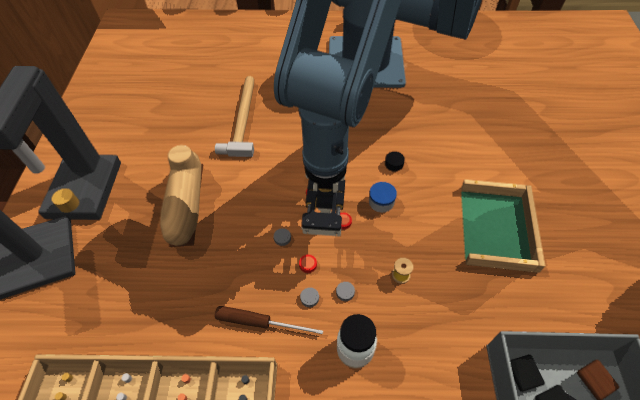

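The wrist view shows the closed fingers (317,235) squarely behind the blank (314,187), with about a 10 mm gap. I'll start pushing.

Call:
{"method": "move_arm", "body": {
  "plan": [0.8, 0, 0, 0, 0, 0, 1, 1, 0, 0, 0, 0, 0, 1, 1.5, 0, 0, 0, 0, 0, 1, 1.5, 0, 0, 0, 0, 0, 1, 1.5, 0, 0, 0, 0, 0, 1]
}}

```text
time: 2.62
position: [0.5284, -0.0357, 0.0256]
eef_rot: [-180.0, -0.0, 86.0]
wrist_force: [0.7, 0.1, 0.1]
width: 0.0003
```

```bash
cat > look.py <<'E'
import sys
from h import *
c=robot.camera("wrist"); cv2.imwrite(f"pics/w_{sys.argv[1]}.png",c["color"])
for k in("red","blue"):
    for b in blobs(c,k,60): print(k,*b[:3])
s=robot.read_state();print(s["time"],s["position"],s["eef_rot"],s["wrist_force"])
E
python3 look.py 2
```

```text
red 1318 [316. 203.] [531. -10.  19.]
red 733 [471. 357.] [ 630. -129.   22.]
blue 11521 [188. 169.] [473.  20.  29.]
2.675 [ 0.52815546 -0.03421624  0.02555986] [-1.79964133e+02 -5.40645427e-02  8.60514945e+01] [-0.11619767  1.89361195 -0.1465069 ]
```

View pics/w_2.png

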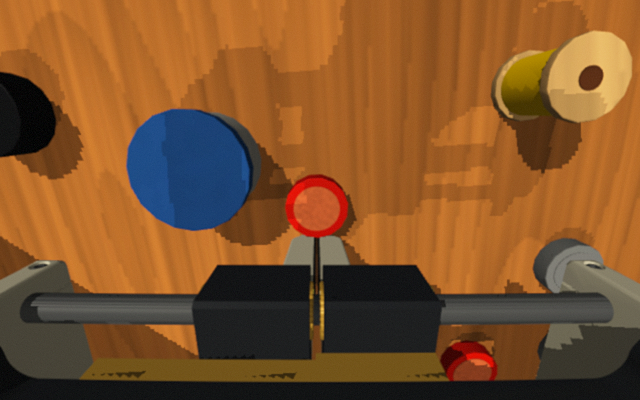

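The blank is riding centred on the finger face, about 11 mm clear of the tin. Continuing.

Call:
{"method": "move_arm", "body": {
  "plan": [1.5, 0, 0, 0, 0, 0, 1, 1.5, 0, 0, 0, 0, 0, 1, 1.5, 0, 0, 0, 0, 0, 1, 1.5, 0, 0, 0, 0, 0, 1, 1.5, 0, 0, 0, 0, 0, 1]
}}

```text
time: 3.3
position: [0.5337, 0.0387, 0.0257]
eef_rot: [-180.0, -0.0, 86.0]
wrist_force: [0.7, -0.2, -0.3]
width: 0.0007
```

```bash
python3 look.py 3
```

```text
red 1294 [316. 203.] [536.  65.  19.]
blue 1530 [186. 276.] [465.  40.  20.]
blue 626 [182. 335.] [455.   2.  12.]
3.35 [0.53356763 0.04022265 0.02564573] [-1.79990793e+02 -4.49193484e-02  8.60240388e+01] [0.15911977 1.52463331 0.03288682]
```

Call:
{"method": "move_arm", "body": {
  "plan": [1.5, 0, 0, 0, 0, 0, 1, 1.5, 0, 0, 0, 0, 0, 1, 1.5, 0, 0, 0, 0, 0, 1, 1.5, 0, 0, 0, 0, 0, 1, 1.5, 0, 0, 0, 0, 0, 1]
}}

```text
time: 3.98
position: [0.5389, 0.1135, 0.0256]
eef_rot: [-180.0, -0.0, 86.0]
wrist_force: [0.1, 0.6, 0.0]
width: 0.0005
```

```bash
python3 look.py 4
```

```text
red 1297 [317. 203.] [541. 140.  19.]
4.025 [0.53897281 0.11503355 0.02571104] [ 1.79987721e+02 -4.70829716e-02  8.60247486e+01] [0.41659768 2.01833286 0.66880365]
```

View pics/w_4.png

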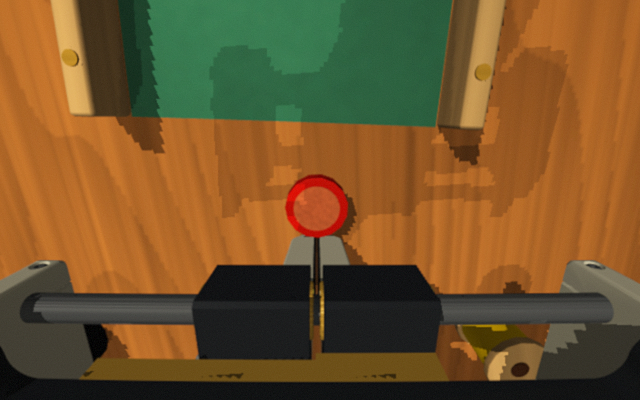

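The blank is at (316,203) px, centred and just outside the mouth. I'll bear slightly left to leave room on the right.

Call:
{"method": "move_arm", "body": {
  "plan": [1.2, 0, 0, 0, 0, -0.07, 1, 1.2, 0, 0, 0, 0, -0.07, 1, 1.2, 0, 0, 0, 0, -0.06, 1, 1.5, 0, 0, 0, 0, 0, 1, 1.5, 0, 0, 0, 0, 0, 1]
}}

```text
time: 4.65
position: [0.5349, 0.179, 0.0257]
eef_rot: [-180.0, -0.0, 97.4]
wrist_force: [0.3, 0.0, -0.2]
width: 0.0004
```

```bash
python3 look.py 5
```

```text
red 1334 [322. 203.] [535. 205.  19.]
4.7 [0.53447582 0.18064167 0.02569858] [-1.79999924e+02 -4.99944406e-02  9.74277254e+01] [-0.23277476  0.70238842  0.91606819]
```

View pics/w_5.png

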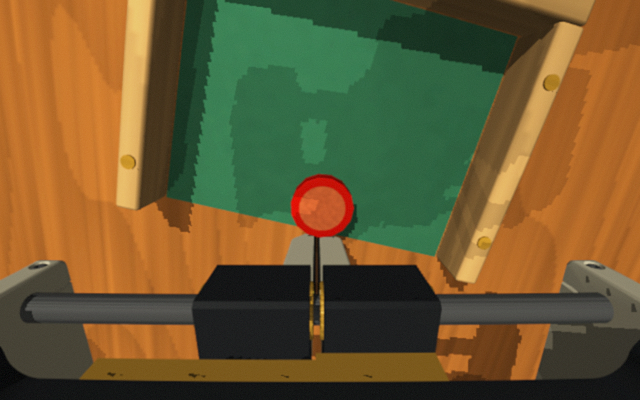

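The blank is crossing the mouth and still centred at (322,203). I'll push it on to the back.

Call:
{"method": "move_arm", "body": {
  "plan": [1.5, 0, 0, 0, 0, 0, 1, 1.5, 0, 0, 0, 0, 0, 1, 1.5, 0, 0, 0, 0, 0, 1, 1.5, 0, 0, 0, 0, 0, 1, 1.3, 0, 0, 0, 0, 0, 1]
}}

```text
time: 5.32
position: [0.5254, 0.2517, 0.0256]
eef_rot: [180.0, 0.0, 97.5]
wrist_force: [-0.1, -0.9, -0.1]
width: 0.0003
```

```bash
python3 look.py 6
```

```text
red 1330 [322. 203.] [525. 278.  19.]
5.375 [0.52516716 0.25291577 0.02570312] [ 1.79985293e+02 -4.37801949e-02  9.74926368e+01] [ 0.27396057  1.37701274 -0.00762812]
```

View pics/w_6.png

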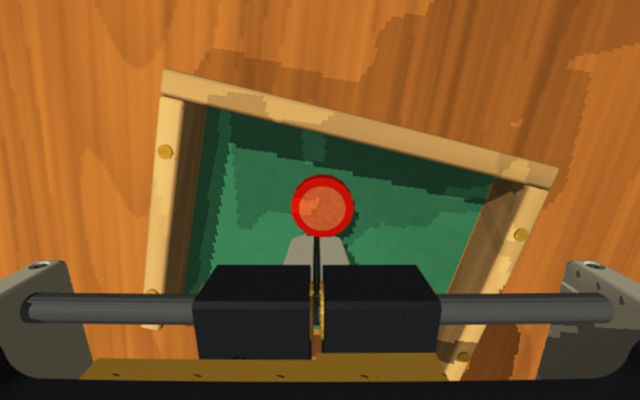

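Blank 2 is in, at (525,278), with the back wall at about y = 322 and free floor all round. I'll nudge it 1.5 cm deeper, back off and rise.

Call:
{"method": "move_arm", "body": {
  "plan": [0.8, 0, 0, 0, 0, 0, 1, 0.7, 0, 0, 0, 0, 0, 1, -2, 0, 0, 0, 0, 0, 1, 0, 0, -5, 0, 0, -0.08, 1, 0, 0, -5, 0, 0, 0, 1]
}}

```text
time: 6.0
position: [0.5259, 0.2438, 0.1261]
eef_rot: [-179.9, 0.0, 102.0]
wrist_force: [0.3, -0.1, 0.2]
width: 0.0003
```

```bash
cat > go.py <<'E'
import sys
from h import *
c=robot.camera("wrist"); cv2.imwrite("pics/w_%s.png"%sys.argv[1],c["color"])
for b in blobs(c,"red",60): print(*b[:3])
s=robot.read_state(); R=Ro.from_euler("xyz",s["eef_rot"],degrees=True).as_matrix()
d=np.array([float(sys.argv[2]),float(sys.argv[3]),float(sys.argv[4])])-s["position"]
print(s["time"],s["position"],s["eef_rot"],"shift cm",(R.T@d*100).round(2))
E
python3 go.py 7 .6355 -.169 .125
```

```text
500 [326. 148.] [524. 293.  18.]
6.05 [0.52980913 0.24503362 0.13376909] [1.79443802e+02 1.89622163e-03 1.01984680e+02] shift cm [-42.7    1.73   0.9 ]
```

Call:
{"method": "move_arm", "body": {
  "plan": [-5.4, 0.25, 0, 0, 0, 0, 1, -5.4, 0.25, 0, 0, 0, 0, 1, -5.4, 0.25, 0, 0, 0, 0, 1, -5.4, 0.25, 0, 0, 0, 0, 1, -5.4, 0.25, 0, 0, 0, 0, 1]
}}

```text
time: 6.68
position: [0.5946, -0.019, 0.1256]
eef_rot: [-180.0, 0.0, 102.0]
wrist_force: [0.6, -0.1, -0.4]
width: 0.0002
```

Call:
{"method": "move_arm", "body": {
  "plan": [-5.4, 0.25, 0, 0, 0, 0, 1, -5.4, 0.25, 0, 0, 0, 0, 1, -5.1, 0.25, 0, 0, 0, 0, 1, 0, 0, 0, 0, 0, 0, 1, 0, 0, 0, 0, 0, 0, 1]
}}

```text
time: 7.3
position: [0.6342, -0.1704, 0.1251]
eef_rot: [-179.9, -0.1, 101.9]
wrist_force: [-0.1, 0.9, 0.7]
width: 0.0003
```

```bash
python3 go.py 8 .6355 -.169 .026
```

```text
568 [124. 114.] [ 455. -128.   19.]
477 [318. 162.] [ 629. -135.   18.]
7.35 [ 0.63430448 -0.16947773  0.1252427 ] [-1.79945761e+02 -5.85424017e-02  1.02010264e+02] shift cm [0.01 0.14 9.92]
```

View pics/w_8.png

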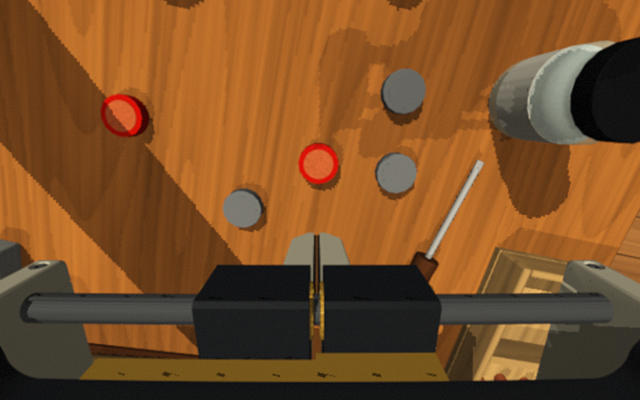

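The blank (318,162) is straight ahead of the fingers, and the greys (245,208), (396,172) and (403,91) are off to the sides. Descending, then pushing.

Call:
{"method": "move_arm", "body": {
  "plan": [0, 0.1, 3.5, 0, 0, 0, 1, 0, 0, 3.5, 0, 0, 0, 1, 0, 0, 2.9, 0, 0, 0, 1, 0.8, 0, 0, 0, 0, 0, 1, 0.8, 0, 0, 0, 0, 0, 1]
}}

```text
time: 7.98
position: [0.6327, -0.1524, 0.0272]
eef_rot: [-180.0, -0.0, 102.1]
wrist_force: [-0.0, -0.4, 0.4]
width: 0.0005
```

Call:
{"method": "move_arm", "body": {
  "plan": [1, 0, 0, 0, 0, 0, 1, 1.5, 0, 0, 0, 0, 0, 1, 1.5, 0, 0, 0, 0, 0, 1, 1.5, 0, 0, 0, 0, 0, 1, 1.5, 0, 0, 0, 0, 0, 1]
}}

```text
time: 8.6
position: [0.618, -0.0843, 0.0267]
eef_rot: [180.0, 0.0, 102.0]
wrist_force: [0.4, -0.4, -0.2]
width: 0.0004
```

```bash
python3 go.py 9 .6355 -.169 .026
```

```text
1287 [317. 203.] [613. -59.  19.]
777 [ 44. 246.] [ 454. -124.   22.]
8.65 [ 0.61726098 -0.08240736  0.02654103] [-1.79950897e+02 -8.33737958e-02  1.02092601e+02] shift cm [-8.85 -0.03  0.04]
```

View pics/w_9.png

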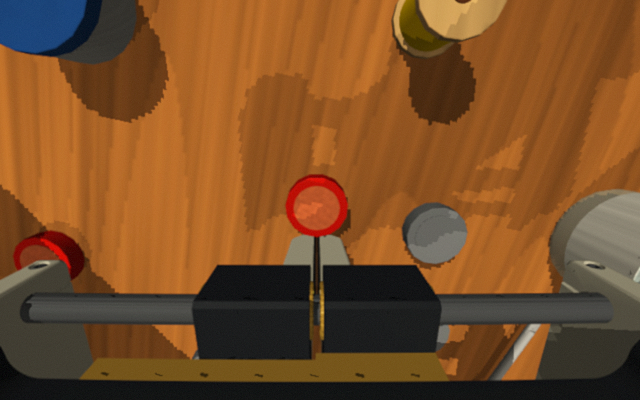

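Blank centred at (317,203). The path to the left of the spool is clear by about 20 mm.

Call:
{"method": "move_arm", "body": {
  "plan": [1.5, 0, 0, 0, 0, 0, 1, 1.5, 0, 0, 0, 0, 0, 1, 1.5, 0, 0, 0, 0, 0, 1, 1.5, 0, 0, 0, 0, 0, 1, 1.5, 0, 0, 0, 0, 0, 1]
}}

```text
time: 9.28
position: [0.6023, -0.0111, 0.0266]
eef_rot: [-180.0, -0.0, 102.0]
wrist_force: [0.5, 0.5, 0.1]
width: 0.0007
```

```bash
python3 go.py 10 .6355 -.169 .026
```

```text
1298 [316. 203.] [597.  14.  19.]
9.325 [ 0.60161539 -0.00926778  0.02651703] [-1.79954724e+02 -7.24827447e-02  1.02083447e+02] shift cm [-16.33  -0.03   0.03]
```

Call:
{"method": "move_arm", "body": {
  "plan": [1.5, 0, 0, 0, 0, 0, 1, 1.5, 0, 0, 0, 0, 0, 1, 1.5, 0, 0, 0, 0, 0, 1, 1.2, 0, 0, 0, 0, 0.06, 1, 1.2, 0, 0, 0, 0, 0.06, 1]
}}

```text
time: 9.95
position: [0.5887, 0.0565, 0.0267]
eef_rot: [-180.0, -0.0, 95.1]
wrist_force: [0.5, -1.1, -0.5]
width: 0.0004
```

```bash
python3 go.py 11 .6355 -.169 .026
```

```text
1298 [314. 203.] [586.  83.  19.]
10.0 [0.58821923 0.05787963 0.02661478] [-1.79973665e+02 -4.65172677e-02  9.49564370e+01] shift cm [-23.01   2.75   0.04]
```

View pics/w_11.png

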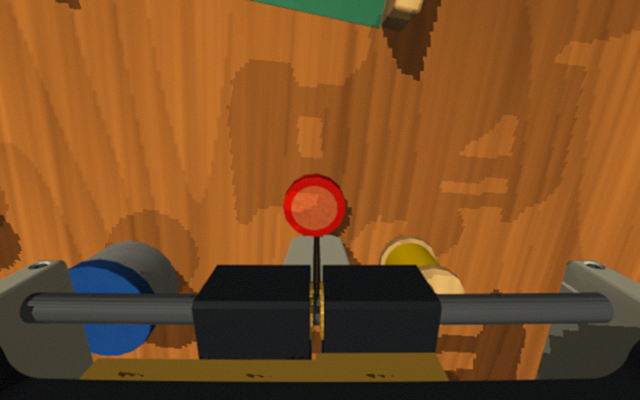

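The blank (314,203) has passed the spool. The right wall end is at (405,5) px. Going on, then aligning with the stall axis.

Call:
{"method": "move_arm", "body": {
  "plan": [1.5, 0, 0, 0, 0, 0, 1, 1.5, 0, 0, 0, 0, 0, 1, 1.5, 0, 0, 0, 0, 0, 1, 1.5, 0, 0, 0, 0, 0, 1, 1.5, 0, 0, 0, 0, 0, 1]
}}

```text
time: 10.62
position: [0.5821, 0.1313, 0.0266]
eef_rot: [-180.0, -0.0, 95.2]
wrist_force: [0.1, 0.5, -0.5]
width: 0.0006
```

Call:
{"method": "move_arm", "body": {
  "plan": [1.2, 0, 0, 0, 0, 0.06, 1, 1.2, 0, 0, 0, 0, 0.06, 1, 1.2, 0, 0, 0, 0, 0.06, 1]
}}

```text
time: 11.0
position: [0.5809, 0.1671, 0.0266]
eef_rot: [-180.0, -0.0, 84.7]
wrist_force: [0.9, -0.5, -0.7]
width: 0.0003
```

```bash
python3 go.py 12 .6355 -.169 .026
```

```text
1427 [178.  34.] [523. 294.  18.]
1307 [313. 203.] [582. 193.  19.]
11.05 [0.5809513  0.16846388 0.02669264] [ 1.79992951e+02 -4.59492012e-02  8.46408532e+01] shift cm [-33.09   8.58   0.04]
```

View pics/w_12.png

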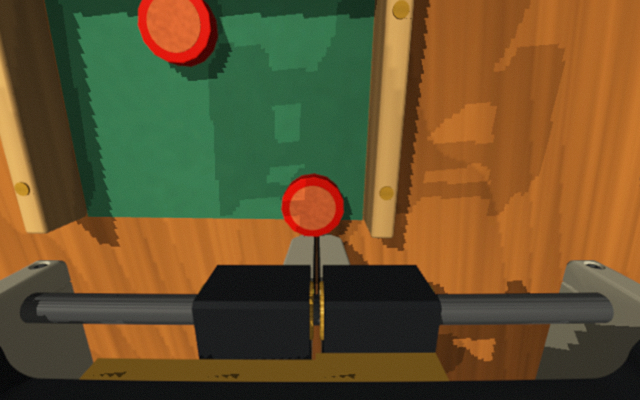

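Blank (313,203) is at the mouth, clear of the right wall, and blank 2 is at (178,34), well to the left. Pushing in.

Call:
{"method": "move_arm", "body": {
  "plan": [1.5, 0, 0, 0, 0, 0, 1, 1.5, 0, 0, 0, 0, 0, 1, 1.5, 0, 0, 0, 0, 0, 1, 1.5, 0, 0, 0, 0, 0, 1, 1.5, 0, 0, 0, 0, 0, 1]
}}

```text
time: 11.68
position: [0.5879, 0.2419, 0.0266]
eef_rot: [180.0, 0.0, 84.9]
wrist_force: [0.2, -0.7, -0.0]
width: 0.0005
```

```bash
python3 go.py 13 .6355 -.169 .026
```

```text
1315 [193. 173.] [523. 293.  18.]
1321 [313. 203.] [589. 268.  19.]
11.725 [0.58803891 0.24365069 0.02672199] [ 1.79968987e+02 -6.55684233e-02  8.48955776e+01] shift cm [-4.068e+01  8.400e+00  3.000e-02]
```

View pics/w_13.png

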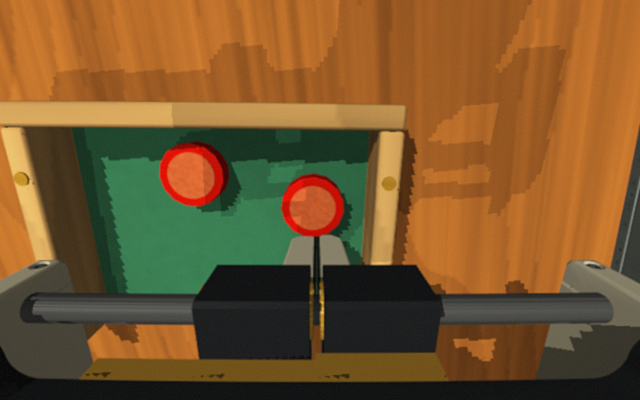

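Blank 3 lies at (589,268), well inside. A little deeper, then retreat, rise and turn for the last blank.

Call:
{"method": "move_arm", "body": {
  "plan": [0.8, 0, 0, 0, 0, 0, 1, 0.7, 0, 0, 0, 0, 0, 1, -2, 0, 0, 0, 0, 0, 1, 0, 0, -5, 0, 0, 0, 1, 0, 0, -5, 0, 0, 0.15, 1]
}}

```text
time: 12.35
position: [0.5868, 0.2339, 0.127]
eef_rot: [-179.9, 0.1, 76.0]
wrist_force: [0.6, 0.0, -0.2]
width: 0.0005
```

Call:
{"method": "move_arm", "body": {
  "plan": [-5, 0, 0, 0, 0, 0.15, 1, -5, 0, 0, 0, 0, 0.15, 1, -5, 0, 0, 0, 0, 0.16, 1, 0, 0, 0, 0, 0, 0, 1]
}}

```text
time: 12.85
position: [0.5287, 0.0946, 0.1266]
eef_rot: [-179.9, 0.1, 49.6]
wrist_force: [0.4, 0.1, -0.6]
width: 0.0006
```

```bash
python3 go.py 14 .433 -.1555 .126
```

```text
721 [150.  24.] [523. 294.  18.]
12.9 [0.53009991 0.09600983 0.12690746] [1.79999999e+02 1.05188260e-02 4.97388685e+01] shift cm [-25.47   8.84   0.1 ]
```

Call:
{"method": "move_arm", "body": {
  "plan": [-5.1, 1.8, 0, 0, 0, 0, 1, -5.1, 1.8, 0, 0, 0, 0, 1, -5.1, 1.8, 0, 0, 0, 0, 1, -5.1, 1.8, 0, 0, 0, 0, 1, -5.1, 1.6, 0, 0, 0, 0, 1]
}}

```text
time: 13.52
position: [0.4341, -0.1552, 0.127]
eef_rot: [179.9, -0.0, 50.0]
wrist_force: [0.7, 0.3, 0.4]
width: 0.001
```

Call:
{"method": "move_arm", "body": {
  "plan": [0, 0, 0, 0, 0, 0, 1, 0, 0, 0, 0, 0, 0, 1]
}}

```text
time: 13.78
position: [0.4343, -0.1533, 0.1267]
eef_rot: [180.0, -0.0, 49.9]
wrist_force: [-0.5, 0.3, 0.5]
width: 0.0008
```

```bash
python3 go.py 15 .433 -.1555 .026
```

```text
463 [317. 166.] [ 456. -129.   18.]
13.825 [ 0.43441833 -0.15271114  0.1266448 ] [-1.79994326e+02 -2.87054067e-02  4.99674424e+01] shift cm [-0.31  0.07 10.06]
```

View pics/w_15.png

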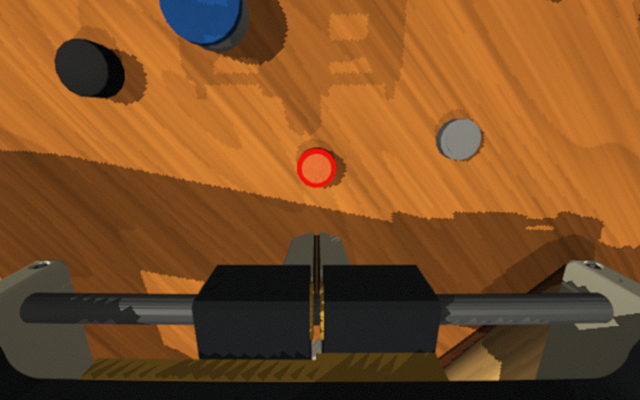

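The blank (317,166) is centred ahead; tin (203,10), puck (90,68) and a grey (460,138) are to the sides. Descending and pushing at 40° towards the gap.

Call:
{"method": "move_arm", "body": {
  "plan": [-0.3, 0, 3.5, 0, 0, 0, 1, 0, 0, 3.5, 0, 0, 0, 1, 0, 0, 3, 0, 0, 0, 1, 0.8, 0, 0, 0, 0, 0, 1, 0.8, 0, 0, 0, 0, 0, 1]
}}

```text
time: 14.45
position: [0.4435, -0.1426, 0.0274]
eef_rot: [179.9, -0.0, 50.0]
wrist_force: [0.3, -1.2, 0.2]
width: 0.0003
```

Call:
{"method": "move_arm", "body": {
  "plan": [1, 0, 0, 0, 0, 0, 1, 1.5, 0, 0, 0, 0, 0, 1, 1.5, 0, 0, 0, 0, 0, 1, 1.5, 0, 0, 0, 0, 0, 1, 1.5, 0, 0, 0, 0, 0, 1]
}}

```text
time: 15.08
position: [0.488, -0.0892, 0.0267]
eef_rot: [180.0, -0.0, 49.9]
wrist_force: [-0.8, -0.4, 0.2]
width: 0.0003
```

```bash
python3 go.py 16 .433 -.1555 .026
```

```text
1243 [316. 203.] [506. -69.  19.]
15.125 [ 0.48898562 -0.08833248  0.02676558] [ 1.79963613e+02 -5.33811924e-02  4.99160597e+01] shift cm [-8.74  0.04  0.07]
```

View pics/w_16.png

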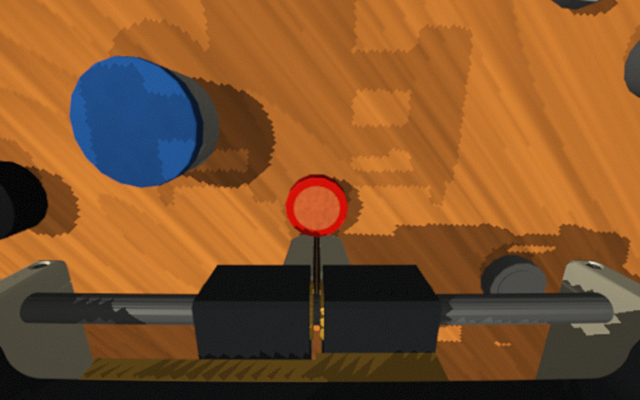

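Call:
{"method": "move_arm", "body": {
  "plan": [1.5, 0, 0, 0, 0, 0, 1, 1.5, 0, 0, 0, 0, 0, 1, 1.2, 0, 0, 0, 0, -0.07, 1, 1.2, 0, 0, 0, 0, -0.07, 1, 1.2, 0, 0, 0, 0, -0.07, 1]
}}

```text
time: 15.75
position: [0.5284, -0.0374, 0.0266]
eef_rot: [-180.0, 0.0, 62.1]
wrist_force: [0.0, -0.3, 0.3]
width: 0.0003
```

```bash
python3 go.py 17 .433 -.1555 .026
```

```text
1276 [322. 203.] [544. -16.  19.]
15.8 [ 0.52904983 -0.03645453  0.02669176] [ 1.79970814e+02 -4.16727780e-02  6.22268198e+01] shift cm [-15.01  -2.95   0.06]
```

View pics/w_17.png

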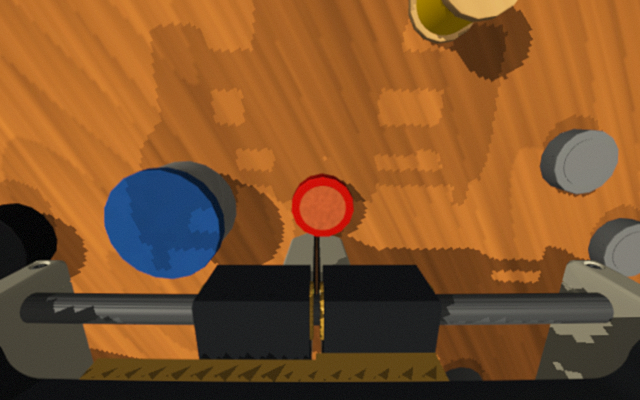

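The blank sits about 3 mm right of the finger centre (322 vs 317). I'll continue the turn with a small rightward correction.

Call:
{"method": "move_arm", "body": {
  "plan": [1.2, 0.1, 0, 0, 0, -0.07, 1, 1.2, 0.15, 0, 0, 0, -0.07, 1, 1.2, 0.15, 0, 0, 0, -0.07, 1, 1.2, 0.15, 0, 0, 0, -0.07, 1, 1.2, 0.15, 0, 0, 0, -0.07, 1]
}}

```text
time: 16.42
position: [0.5551, 0.0161, 0.0266]
eef_rot: [-180.0, 0.0, 82.0]
wrist_force: [1.0, -0.2, 0.5]
width: 0.0007
```

```bash
python3 go.py 18 .433 -.1555 .026
```

```text
1302 [326. 203.] [565.  41.  19.]
16.475 [0.55540735 0.01729255 0.02660059] [ 1.79989888e+02 -3.37121238e-02  8.22204887e+01] shift cm [-18.78  -9.79   0.05]
```

View pics/w_18.png

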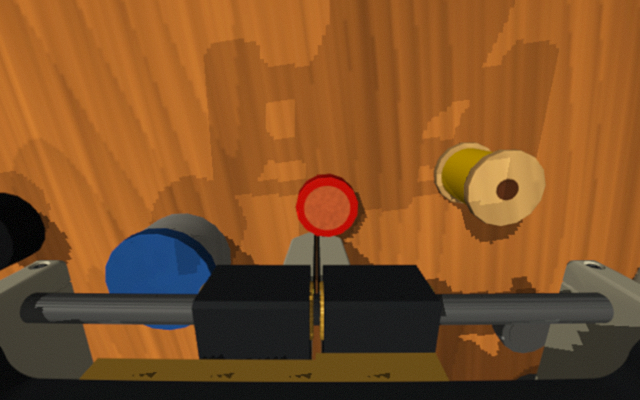

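The blank is drifting about 5 mm off centre. I'll back off, re-centre behind it and turn towards the stall axis.

Call:
{"method": "move_arm", "body": {
  "plan": [-1, 0, 0, 0, 0, 0, 1, 0, 1.45, 0, 0, 0, -0.14, 1, 0, 0, 0, 0, 0, -0.14, 1, 0, 0, 0, 0, 0, 0, 1]
}}

```text
time: 16.98
position: [0.5676, 0.0027, 0.0265]
eef_rot: [-180.0, 0.0, 97.8]
wrist_force: [-0.4, -1.3, -0.2]
width: 0.0007
```

```bash
python3 go.py 19 .569 .012 .026
```

```text
1320 [322. 180.] [566.  43.  18.]
17.025 [0.56748081 0.00288534 0.02654056] [-1.79973808e+02  1.18058043e-03  9.77485724e+01] shift cm [0.88 0.27 0.05]
```

View pics/w_19.png

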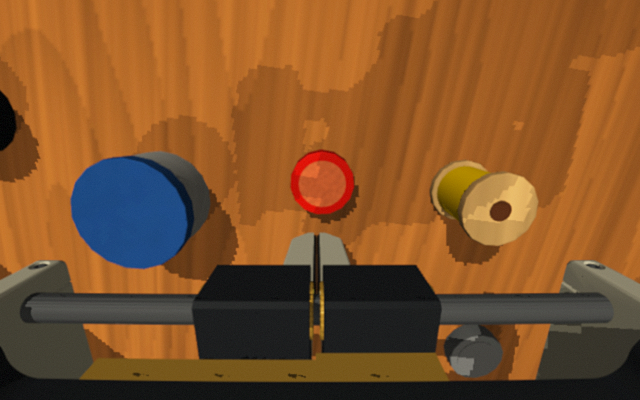

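Centred again at (322,180), with a 3 mm trim to make.

Call:
{"method": "move_arm", "body": {
  "plan": [0.8, 0.3, 0, 0, 0, 0, 1, 1, 0, 0, 0, 0, 0, 1, 1.5, 0, 0, 0, 0, 0, 1, 1.5, 0, 0, 0, 0, 0, 1, 1.5, 0, 0, 0, 0, 0, 1]
}}

```text
time: 17.65
position: [0.5616, 0.068, 0.0266]
eef_rot: [-180.0, -0.0, 98.1]
wrist_force: [-0.3, 0.2, 0.3]
width: 0.0003
```

Call:
{"method": "move_arm", "body": {
  "plan": [1.5, 0, 0, 0, 0, 0, 1, 1.5, 0, 0, 0, 0, 0, 1, 1.5, 0, 0, 0, 0, 0, 1, 1.5, 0, 0, 0, 0, 0, 1, 1.5, 0, 0, 0, 0, 0, 1]
}}

```text
time: 18.27
position: [0.5514, 0.1418, 0.0266]
eef_rot: [-180.0, -0.0, 98.0]
wrist_force: [-0.5, 0.2, 0.1]
width: 0.0004
```

```bash
python3 go.py 20 .569 .012 .026
```

```text
857 [435.  16.] [591. 279.  17.]
1299 [317. 203.] [548. 168.  19.]
18.325 [0.55091976 0.14332439 0.02664447] [-1.79989066e+02 -5.19164343e-02  9.80538044e+01] shift cm [-13.26  -0.05   0.05]
```

View pics/w_20.png

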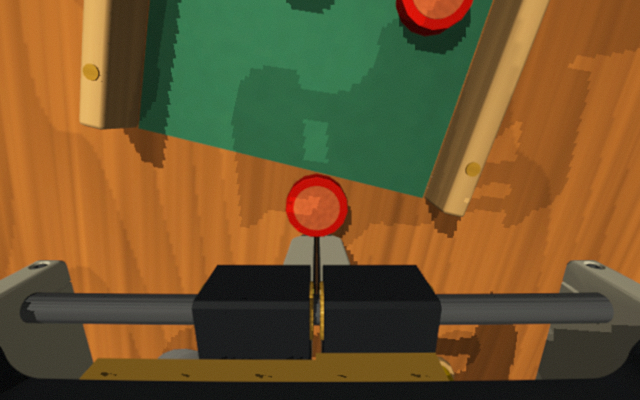

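Blank (317,203) is about to enter, with open floor ahead. Another 7.5 cm.

Call:
{"method": "move_arm", "body": {
  "plan": [1.5, 0, 0, 0, 0, 0, 1, 1.5, 0, 0, 0, 0, 0, 1, 1.5, 0, 0, 0, 0, 0, 1, 1.5, 0, 0, 0, 0, 0, 1, 1.5, 0, 0, 0, 0, 0, 1]
}}

```text
time: 18.95
position: [0.5409, 0.2161, 0.0266]
eef_rot: [-180.0, 0.0, 98.0]
wrist_force: [0.5, 0.0, -0.1]
width: 0.0005
```

Call:
{"method": "move_arm", "body": {
  "plan": [-2, 0, 0, 0, 0, 0, 1, -4, 0, 0, 0, 0, 0, 1, 0, 0, -5, 0, 0, 0, 1, 0, 0, -5, 0, 0, 0, 1, 0, 0, -5, 0, 0, 0, 1]
}}

```text
time: 19.58
position: [0.5494, 0.1543, 0.1781]
eef_rot: [-180.0, 0.0, 97.9]
wrist_force: [-0.2, 0.5, -0.2]
width: 0.0006
```

Call:
{"method": "move_arm", "body": {
  "plan": [-5, 0, -3, 0, 0, 0, 1, -5, 0, -3, 0, 0, 0, 1, -5, 0, 0, 0, 0, 0, 1, 0, 0, 0, 0, 0, 0, 1, 0, 0, 0, 0, 0, 0, 1]
}}

```text
time: 20.2
position: [0.5699, 0.0067, 0.2363]
eef_rot: [-179.9, -0.0, 97.9]
wrist_force: [0.3, 0.6, -0.1]
width: 0.0002
```

```bash
python3 go.py 21 .55 0 .24; python3 - <<'E'
from h import *
for n in("scene","wrist"):
    c=robot.camera(n); cv2.imwrite(f"pics/{n}_end.png",c["color"])
    for k in("red","blue","green"):
        for b in blobs(c,k,50):
            o=b[2][:2]-[527.5,192]; print(n,k,*b[:3],"local",(o@np.array([[.995,-.1],[.1,.995]]).T).round())
s=robot.camera("scene");w=robot.camera("wrist")
p=proj(w,[[.648,.049,.042],[.473,.020,.036],[.371,.055,.022]]).round();print(p)
E
```

```text
20.25 [0.56984806 0.0074977  0.23621505] [-1.79943407e+02 -4.41295400e-02  9.80108700e+01] shift cm [-0.47 -2.07 -0.38]
scene red 89 [514. 221.] [521. 294.  18.] local [-17. 101.]
scene red 92 [491. 227.] [535. 245.  18.] local [ 2. 53.]
scene red 107 [516. 249.] [590. 285.  19.] local [53. 99.]
scene blue 370 [382. 194.] [473.  20.  29.] local [ -37. -177.]
scene green 2895 [490. 223.] [530. 255. 103.] local [-4. 63.]
wrist blue 1779 [237. 161.] [474.  20.  28.] local [ -36. -176.]
wrist green 2776 [329.  12.] [533. 209.  82.] local [ 4. 17.]
[[387. 158.]
 [236. 161.]
 [156. 118.]]
```

View pics/scene_end.png

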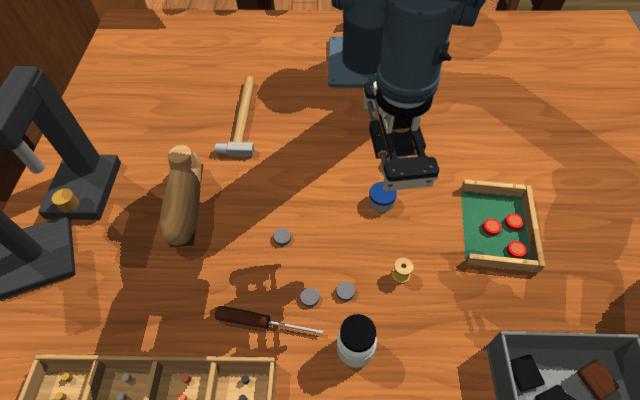

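View pics/wrist_end.png

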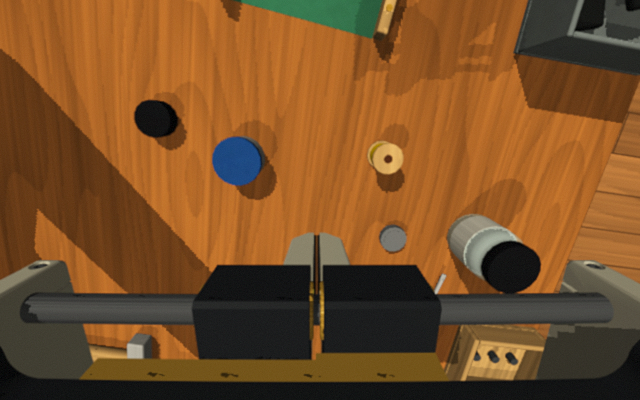

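All three blanks lie inside the stall, at scene pixels (514,221), (491,227) and (516,249). Tin, spool, puck, greys and jar appear where they started.

```bash
python3 -c "
from workcell import robot
print(robot.close_job())"
```

```text
the job is handed in; nothing more can be done
None
```

All three red blanks are inside the stall, and I handed the job in at about 20 s of the 72 s allowed. I pushed each one along the bench with the side of the closed fingers. The fingertips stayed about 4 mm above the bench, and nothing was gripped, pressed from above or lifted.

- **Blanks:** in the stall's own axes their centres measured about (-17, 101), (2, 53) and (53, 99) mm. The nearest to the mouth clears the line by about 35 mm, and all three looked flat.
- **Walls:** the tightest gap is about 11–14 mm, from the two deeper blanks to the back wall and from one of those to the right wall.
- **Tin:** measured again at (473, 20) mm, the same as at the start.
- **Spool and puck:** both appeared in the last wrist picture where their starting positions predicted.
- **Everything else:** the greys, jar, last, hammer and awl looked unmoved in the last scene picture, judged by eye only.
- **Forces:** the wrist force readings never passed about 2 N.

One adjustment: the last blank drifted about 5 mm off the finger centre during its turn. I backed off, re-centred behind it and carried on. No final check failed or disagreed with another.

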